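Put the muddled things on the tiled counter back in their places

TASK

Three things have got into one another's places: stack the divided plastic tray squarely on the other grey tray so that its foot sits fully down inside the corner lugs, put the pan lid, knob up, in the middle of the round cork mat, and lay the tongs across the middle of the terracotta dish so that they rest on its rim at both sides; the bare wooden board is free for setting something down on the way, but nothing stays there. The spice jar belongs upright on the floor of the stacked divided tray, in either compartment. Do not knock over or push aside the brass mortar or the blue coffee cup.

Things in the scene. Friction and masses are not known exactly. Their poses are not given: they have to be found in the camera images.
- base_tray: Fixed lower grey stacking tray, one open compartment, 150 (its x) x 120 mm (its y), walls 5 mm, rim 45 mm above its underside. At each corner an L-shaped lug rises 18 mm above the rim outside the wall line, flared at the top (174 x 144 mm overall), leaving 3.5 mm play round the foot of a tray set on the rim. Origin: centre of underside, z up. The tongs lie across its two short end walls at first.
- upper_tray: Loose divided grey tray, 0.16 kg, on the cork mat at first. Flat foot 150 (its x) x 120 mm (its y), walls 5 mm, 40 mm high, floor 5 mm; same lugs, 174 x 144 mm, to 58 mm. Divider along y through the centre, 10 mm thick, top at 58 mm: grip it, closing along x. Each compartment 65 (x) x 110 mm (y), centred 37.5 mm from the middle. Origin: centre of underside, z up. Stacks either way round.
- cork_mat: Round cork mat, 196 mm in diameter, 8 mm thick, fixed. Origin: centre of its underside, z up.
- clay_dish: Round terracotta dish, fixed, 180 mm in diameter at the rim (about 160 mm at the foot), wall 6 mm, rim 26 mm above its underside, inner floor 7 mm above its underside. Origin: centre of the underside, z up. At the start the pan lid lies in it.
- board: Small wooden board, fixed, bare at the start: 190 mm (its x) by 150 mm (its y), 12 mm thick. Origin: centre of the underside, z up. A free spot for setting things down on the way.
- pan_lid: White enamelled steel saucepan lid with a dark blue rim, loose, 0.28 kg, 136 mm in diameter, flat underneath, domed to 17 mm in the middle. Upright black knob on its axis: cylinder 34 mm in diameter from 26 to 56 mm above the underside, on a thin stem. Origin: centre of the underside, z up through the knob.
- tongs: Loose stainless tongs, latched shut (rigid), lying on their side, 0.14 kg. 240 mm long along x, flat top and underside, 22 mm high; 32 mm wide (y) over the flat-sided arms in the middle, up to 47 mm at the scalloped tips (x 85 to 120 mm); hinge end at -x with a pull ring to -136 mm. Origin: centre of underside, near the centre of mass; z up.
- spice_jar: Screw-top plastic spice jar standing upright, loose, 0.09 kg: brown body 44 mm in diameter, white ribbed screw cap 45 mm in diameter from 58 to 80 mm height; 80 mm high in all. Origin: centre of the underside, z up.
- mortar: Small brass mortar with its pestle leaning in it, loose bystander, 58 mm across the mouth, 60 mm high (pestle to 83 mm). Origin: centre of the underside. Stays where it is.
- coffee_cup: Small blue ceramic coffee cup without handle, loose bystander, 56 mm across the rim, 55 mm high. Origin: centre of the underside. Stays where it is.
There are look-alikes about, which are no part of the job. What is shaped like the pan_lid but pink or red is not meant.

How it is judged:
By the outcome, as a careful person would: the job done as asked, in the order asked, and still so for the second after the job is handed in, with the robot touching nothing.
It also fails if it takes over 141 s, if anything falls off the work surface, if the arm or the gripper's body presses on something with over 40 N, if the wrist force passes 120 N, or if a joint passes its speed limit or range.

ROBOT

A 6-joint arm with a two-finger parallel gripper is mounted at the origin on the work surface. World frame = base frame: x ahead of the robot, y to its left, z up, the work surface at z = 0. Lengths are in m, angles in rad, forces in N, time in s.
With the tool pointing down it reaches from about 0.3 to 0.775 m from the base axis. Payload 14.6 kg.
Tool frame: the origin (TCP) lies at the very end of the fingers, on their centre line; the grasp point (between the pads) lies 19 mm behind it; z points along the fingers, y is the line along which they close (so a half turn about z gives the same grasp; the last joint's range is limited). The gripper opens to 94 mm and grips with 3 to 60 N. Pads are 16 mm wide; open, the fingers measure 119 mm over their backs; the gripper's body (75 mm by 177 mm) begins 78 mm behind the grasp point.
Start: joints at [-1.404, 0.3, 1.521, -0, 1.321, -0.067], TCP at [0.127, -0.535, 0.205] pointing down, gripper open.
Joint ranges: [-3.03, 3.03], [-0.79, 2.21], [0.23, 2.52], [-1.04, 4.18], [0, 3.07], [-2.55, 2.55]. Speed limits (rad/s): [2.22, 2.22, 2.57, 3.14, 3.14, 3.14].

INTERFACE

Orientations are given as [roll, pitch, yaw] about the fixed x, y, z axes, in that order (R = Rz(yaw) Ry(pitch) Rx(roll)).
In Python, from station import status, vision, order, silhouettes gives the robot as it stands. The module is installed in compiled form; this text tells all that it offers.
- The arm moves only by the shell command python3 -m pendant 'ROWS' [FORCE]. ROWS is JSON, one flat list of numbers, 7 for each row, row after row: the shift along the tool's x, y, z in units of 500 mm (1.0 is 500 mm), then the turn, a rotation vector about the tool's x, y, z in units of 90 degrees (1.0 is 90 degrees), then the opening, from -1 (shut) to 1 (fully open). A call has 1 to 12 rows; each row is the pose to reach, as a shift and turn from the pose commanded when the call began, along the tool's axes at that moment; what a row does not reach only later rows make up. A row lasts 1/10 s, in which the tool goes at most 50 mm and 8.59 degrees, less where a joint would pass 70% of its speed; a pose out of reach is approached as far as the arm can. A call with a number of a shift or a turn outside -1 to 1 is refused whole. A call with a gripper value outside its range is refused whole. The fingers move at their own pace and stop on an object; FORCE is the grip in N (left out, the last holds). Time passes only in rows, so rows that repeat a pose let the fingers close. It gives the time, the measured TCP pose, the force, the opening and the grip force at its end, in the units of the state.
- status.get_obs(): the state, without advancing time (a new reading comes with each control period).
- vision.camera(name): name is "scene" or "side" or "wrist"; returns a dict with "pixels" (480x640x3 uint8, red, green, blue), "K" (3x3 intrinsics, pixels), "k1" (the pictures are not rectified: a ray, as slopes to the right and down, at radius r is drawn at 1 + k1 r^2 times it, then the intrinsics apply), "R" (3x3) and "t" (3): a world point X has camera coordinates R X + t. Camera axes: x right, y down, z forward; pixel columns grow to the right and rows downward; lengths in m; the calibration is good to about 2 mm. A picture is of the moment at which its call begins. There is no depth.
- order.hand_in(): hands the job in; it is judged then, once.
Trained networks look in a picture, given as the dict that the camera call returned (one of the last four; its "shot" number tells which), for a name from the list of things; names that differ only in an ending like _2 or _b are one class to them, and where a whole thing is asked for, a point or a joint stands for the part that bears it (a point fixed in the world has none). Each returns a list of dicts, best first, with "score" (0 to 1); they miss things now and then, are a little off and sometimes report something else, mostly with a low value. They report only what shows in the picture. A call takes as long as a camera call. They do not tell look-alikes from the thing itself.
- silhouettes(target, picture): "region" (480x640 bool, what is visible of it) and "extent" ([left, top, right, bottom] in pixels, round what is visible of it).
The state is a dict: "time_s": time; "qpos": joint angles; "joint_vel": joint speeds; "tau": joint torques, N m; "ee_pos": TCP position; "eef_rot": TCP orientation; "force": force on the tool from outside, world axes, zero at the start; "moment": the same for the moment, N m; "grip_width": finger opening in m; "grip_force": force on a finger pad.
Only numpy, scipy, OpenCV 4.12 (cv2) and the standard library are available. Lean on these libraries where they do the work, as an engineer would, in place of code of your own. Each camera call takes 0.05 s, during which the arm holds its last target. There are 200 camera calls.

## Working session

There is one attempt and no reset: what is moved stays moved. The work goes in short steps, Python scripts to look and compute and a shell command to move; the robot and the scene stay as the last step left them, time stands still between calls to the robot, and variables do not carry over. Pictures are saved under pics/ and viewed, at most 18 in all, crops included, and the job is handed in when it is done.

```bash
mkdir -p pics; python3 - <<'E'
from station import status, vision
import cv2,numpy as np
s=status.get_obs(); print(s)
for n in ("scene","side"):
    c=vision.camera(n); cv2.imwrite(f"pics/{n}0.png",c["pixels"][:,:,::-1]); print(n,c["K"],c["k1"],c["R"],c["t"],c["shot"])
E
```

```text
{'time_s': 0.0, 'qpos': array([-1.40357684e+00,  3.00475435e-01,  1.52160348e+00, -8.94450560e-06,
        1.32073061e+00, -6.65791801e-02]), 'joint_vel': array([ 0.00074717, -0.0003238 , -0.00106687,  0.00207849,  0.00013247,
        0.0019173 ]), 'tau': array([ 1.55539987e-03, -5.31806445e+01, -3.52734089e+01,  7.09376112e-02,
        2.44841102e-02, -9.99825852e-05]), 'ee_pos': array([ 0.12738009, -0.53475714,  0.20487449]), 'eef_rot': array([-3.14037791e+00, -7.23137807e-05,  2.33800844e-01]), 'force': array([ 0.56644876, -0.385759  , -0.73677053]), 'moment': array([ 0.01391222, -0.02623254,  0.069703  ]), 'grip_force': 0.0, 'grip_width': 0.09402318902667171}
scene [[481.96523153   0.         325.83986889]
 [  0.         481.96523153 232.46277553]
 [  0.           0.           1.        ]] -0.12161071634633093 [[-0.46439442  0.885516   -0.01411534]
 [ 0.71378318  0.36480196 -0.59785709]
 [-0.52426271 -0.28771679 -0.80147842]] [ 0.17869103 -0.27645654  1.29777929] 1
side [[569.48090655   0.         315.85989186]
 [  0.         569.48090655 236.14412216]
 [  0.           0.           1.        ]] -0.09371803668610532 [[-0.80280823 -0.59597153  0.01780144]
 [-0.46264513  0.6038208  -0.64912242]
 [ 0.3761096  -0.52935657 -0.76047563]] [0.38732386 0.22419656 1.37583236] 2
```

View pics/scene0.png

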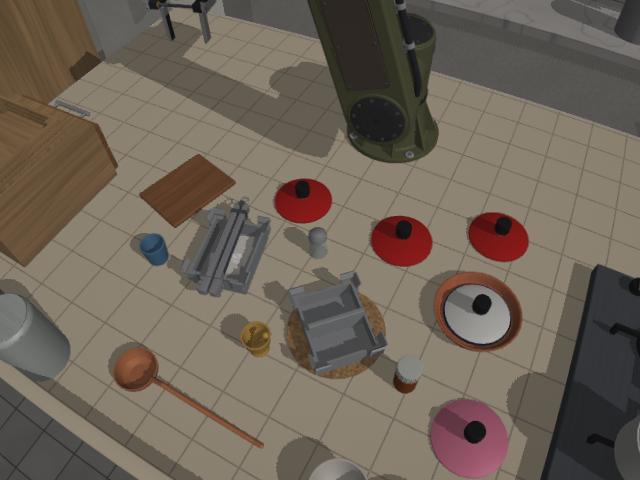

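View pics/side0.png

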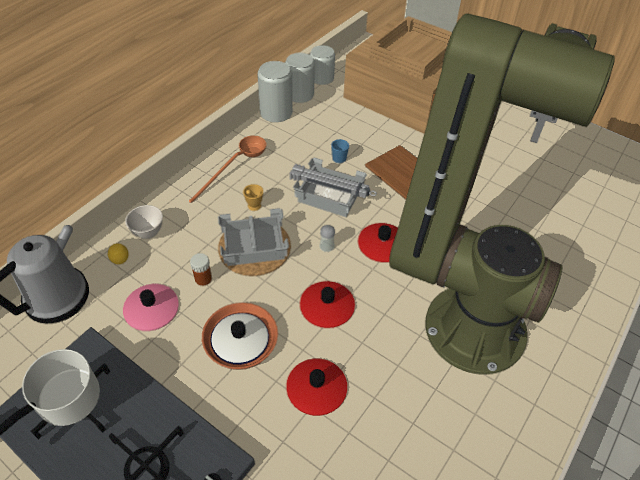

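Scene picture: 
- White lid in the dish (480,312)
- Divided tray on the mat (335,325)
- Base tray with tongs (228,250)
- Board (188,190)
- Jar (407,373)
- Mortar (257,338)
- Cup (153,250)

Possible mix-ups:
- **Lid:** red at (303,200), (402,240) and (498,236), pink at (470,437). The white one at (480,312) is the right one.
- **Jar:** the grey pepper mill at (317,240). The brown jar with the white cap at (407,373) is the right one.
- **Trays:** the base tray at (228,250) and the divided one at (335,325).

Next I fit poses from the silhouettes in both views.

```bash
cat > h.py <<'E'
import numpy as np, cv2
from scipy.optimize import minimize
from scipy.spatial.transform import Rotation as Ro
from station import status, vision, silhouettes
def box(x0,x1,y0,y1,z0,z1): return np.array([[x,y,z] for x in(x0,x1) for y in(y0,y1) for z in(z0,z1)])
def cone(r0,r1,z0,z1,x=0,y=0):
    a=np.linspace(0,2*np.pi,40)[:-1]; c,s=np.cos(a),np.sin(a)
    return np.vstack([np.c_[x+r0*c,y+r0*s,0*a+z0],np.c_[x+r1*c,y+r1*s,0*a+z1]])
def walls(h):
    P=[box(-.075,.075,s*.0575-.0025,s*.0575+.0025,0,h) for s in(1,-1)]+[box(s*.0725-.0025,s*.0725+.0025,-.06,.06,0,h) for s in(1,-1)]+[box(-.075,.075,-.06,.06,0,.005)]
    for sx in(1,-1):
        for sy in(1,-1):
            X=sorted([sx*.057,sx*.087]);Y=sorted([sy*.068,sy*.072]);P.append(box(*X,*Y,h-.005,h+.018))
            X=sorted([sx*.083,sx*.087]);Y=sorted([sy*.045,sy*.072]);P.append(box(*X,*Y,h-.005,h+.018))
    return P
M={'base_tray':(walls(.045),0),'upper_tray':(walls(.04)+[box(-.005,.005,-.06,.06,0,.058)],.008),
'cork_mat':([cone(.098,.098,0,.008)],0),'clay_dish':([cone(.08,.09,0,.026)],0),'board':([box(-.095,.095,-.075,.075,0,.012)],0),
'pan_lid':([cone(.068,.068,0,.003),cone(.068,.04,.003,.012),cone(.04,.012,.012,.017),cone(.017,.017,.026,.056),cone(.006,.006,.015,.03)],.007),
'tongs':([box(-.12,.085,-.016,.016,0,.022),box(.085,.12,-.0235,.0235,0,.022)],.045),
'spice_jar':([cone(.022,.022,0,.058),cone(.0225,.0225,.058,.08)],0),
'mortar':([cone(.022,.029,0,.06)],0),'coffee_cup':([cone(.02,.028,0,.055)],0)}
def proj(c,X):
    Y=X@c["R"].T+c["t"]; s=Y[:,:2]/Y[:,2:]; s=s*(1+c["k1"]*(s**2).sum(1,keepdims=True))
    return s*[c["K"][0,0],c["K"][1,1]]+[c["K"][0,2],c["K"][1,2]]
def ray(c,uv):  # world ray origin, direction
    K=c["K"]; d=(np.array(uv)-[K[0,2],K[1,2]])/[K[0,0],K[1,1]]; s=d.copy()
    for _ in range(20): s=d/(1+c["k1"]*(s@s))
    return -c["R"].T@c["t"], c["R"].T@np.r_[s,1]
def onz(c,uv,z): o,d=ray(c,uv); return o+d*(z-o[2])/d[2]
def render(c,parts,p,z,S=2):
    m=np.zeros((480*S,640*S),np.uint8); R=Ro.from_euler('z',p[2]).as_matrix()
    for P in parts:
        q=proj(c,P@R.T+[p[0],p[1],z])
        h=cv2.convexHull(np.float32((q+.5)*S-.5)); cv2.fillConvexPoly(m,np.int32(np.round(h*16)),1,shift=4)
    return cv2.resize(m.astype(np.float32),(640,480),interpolation=cv2.INTER_AREA)
def fit(name,views,z=None,yaws=None,occ=()):
    """views: list of (cam, region, ignore mask)"""
    parts,z0=M[name]; z=z0 if z is None else z
    best=None
    c,r,_=views[0]; v,u=np.nonzero(r); g=onz(c,(u.mean(),v.mean()),z+.015)
    yaws=yaws if yaws is not None else ([0] if name in('cork_mat','clay_dish','pan_lid','spice_jar','mortar','coffee_cup') else np.arange(0,np.pi*(2 if name=='tongs' else 1),np.pi/8))
    def f(p):
        L=0
        for c,r,ig in views:
            m=render(c,parts,p,z); k=~ig; r=r.astype(np.float32)
            L+=np.abs(m-r)[k].sum()/max(r[k].sum(),1)
        return L
    yaws=sorted(yaws,key=lambda y:f([g[0],g[1],y]))[:4]
    for y in yaws:
        s=np.array([g[0],g[1],y]); o=minimize(f,s,method='Nelder-Mead',options=dict(initial_simplex=s+np.array([[0,0,0],[.015,0,0],[0,.015,0],[0,0,.15]]),xatol=2e-4,fatol=1e-4,maxiter=200))
        if best is None or o.fun<best.fun: best=o
    return best.x,best.fun
def goto(x,y,z,yaw):
    """rows for tool-down pose with yaw (mod pi chosen nearest, within wrist range)"""
    s=status.get_obs(); R=Ro.from_euler('xyz',s["eef_rot"]); q=s["qpos"]
    c0=s["eef_rot"][2]; C=[yaw+k*np.pi for k in range(-4,5)]
    q1=np.arctan2(y,x); C=[a for a in C if abs(q1-a+np.pi/2)<2.5 or abs(q1-a+np.pi/2)<2.5]
    a=min(C,key=lambda a:abs(q[0]-q[5]+np.pi/2-a)); dth=a-(q[0]-q[5]+np.pi/2)
    d=R.inv().apply(np.array([x,y,z])-s["ee_pos"])/.5
    t=(R.inv()*Ro.from_euler('xyz',[np.pi,0,a])).as_rotvec()/(np.pi/2)
    if abs(t[2]*np.pi/2+dth)>.1: print("turn way round!",dth)
    print("row",np.round(np.r_[d,t],4).tolist(),"rows>=",int(max(np.linalg.norm(d)*10,abs(dth)/.15))+1,"q6",round(q1-a+np.pi/2,2))
E
cat > m.py <<'E'
from h import *
cs={n:vision.camera(n) for n in("scene","side")}
S={}
for n in M:
    for k,c in cs.items():
        r=silhouettes(n,c); S[n,k]=r
        print(n,k,[(round(x["score"],2),[int(e) for e in x["extent"]],int(x["region"].sum())) for x in r[:5]])
import pickle; pickle.dump((cs,S),open("s.pkl","wb"))
E
python3 m.py
```

```text
base_tray scene [(0.21, [139, 153, 238, 226], 3570)]
base_tray side [(0.92, [295, 158, 367, 216], 1779)]
upper_tray scene [(0.74, [289, 273, 386, 375], 5877)]
upper_tray side [(0.81, [215, 212, 288, 263], 2975), (0.32, [189, 254, 214, 287], 500)]
cork_mat scene [(0.57, [289, 270, 387, 373], 5812), (0.55, [285, 292, 385, 377], 1941), (0.55, [198, 201, 250, 300], 1802)]
cork_mat side [(0.78, [220, 229, 289, 278], 854)]
clay_dish scene [(0.59, [430, 271, 521, 352], 2222)]
clay_dish side [(0.78, [201, 299, 278, 368], 1723)]
board scene []
board side [(0.58, [366, 146, 414, 200], 1458)]
pan_lid scene [(0.95, [469, 213, 530, 262], 2274), (0.94, [369, 218, 433, 267], 2402), (0.83, [443, 285, 511, 344], 3193), (0.76, [273, 178, 333, 224], 1990), (0.57, [428, 397, 506, 480], 4701)]
pan_lid side [(0.97, [361, 224, 397, 261], 1214), (0.69, [285, 358, 344, 415], 2661), (0.66, [123, 284, 180, 330], 2006), (0.63, [213, 315, 270, 362], 2388), (0.55, [300, 281, 353, 325], 1912)]
tongs scene [(0.59, [200, 199, 253, 299], 1869)]
tongs side [(0.87, [287, 163, 370, 195], 1013)]
spice_jar scene [(0.7, [395, 354, 426, 393], 898)]
spice_jar side [(0.73, [189, 255, 212, 285], 523)]
mortar scene [(0.79, [239, 321, 268, 361], 860)]
mortar side [(0.6, [244, 184, 262, 210], 409)]
coffee_cup scene [(0.73, [138, 233, 168, 266], 719)]
coffee_cup side [(0.53, [332, 137, 348, 163], 339)]
```

```bash
cat > f.py <<'E'
from h import *
import pickle
cs,S=pickle.load(open("s.pkl","rb"))
def reg(n,k,i=0): return S[n,k][i]["region"]
no=np.zeros((480,640),bool)
dil=lambda m:cv2.dilate(m.astype(np.uint8),np.ones((5,5)))>0
a,b=cs["scene"],cs["side"]
def go(n,vs,**k):
    p,l=fit(n,vs,**k); print(n,np.round(p,4),round(l/len(vs),3))
    for v in vs:
        if len(vs)>1: q,l=fit(n,[v],**k); print("   single",np.round(q,4),round(l,3))
    return p
P={}
P['tongs']=go('tongs',[(a,reg('tongs','scene'),no),(b,reg('tongs','side'),no)])
P['base_tray']=go('base_tray',[(b,reg('base_tray','side'),dil(reg('tongs','side')))])
P['upper_tray']=go('upper_tray',[(a,reg('upper_tray','scene'),no),(b,reg('upper_tray','side'),no)])
P['cork_mat']=go('cork_mat',[(a,reg('cork_mat','scene',1),dil(reg('upper_tray','scene'))),(b,reg('cork_mat','side'),dil(reg('upper_tray','side')))])
P['clay_dish']=go('clay_dish',[(a,reg('clay_dish','scene'),dil(reg('pan_lid','scene',2))),(b,reg('clay_dish','side'),dil(reg('pan_lid','side',3)))])
P['pan_lid']=go('pan_lid',[(a,reg('pan_lid','scene',2),no),(b,reg('pan_lid','side',3),no)])
P['board']=go('board',[(a,reg('base_tray','scene'),no)])
P['spice_jar']=go('spice_jar',[(a,reg('spice_jar','scene'),no),(b,reg('spice_jar','side'),no)])
P['mortar']=go('mortar',[(a,reg('mortar','scene'),no),(b,reg('mortar','side'),no)])
P['coffee_cup']=go('coffee_cup',[(a,reg('coffee_cup','scene'),no),(b,reg('coffee_cup','side'),no)])
pickle.dump(P,open("p.pkl","wb"))
im=[]
for k,c in cs.items():
    o=c["pixels"][:,:,::-1].copy()
    for n,p in P.items():
        m=(render(c,M[n][0],p,M[n][1])>.5).astype(np.uint8); ct,_=cv2.findContours(m,cv2.RETR_LIST,cv2.CHAIN_APPROX_NONE); cv2.drawContours(o,ct,-1,(0,255,0),1)
    im.append(o)
o=np.vstack([im[0][140:410,130:530],im[1][120:390,180:580]]); cv2.imwrite("pics/fit.png",cv2.resize(o,(800,1080))[:600] if 0 else cv2.resize(np.hstack([im[0][140:410,130:530],im[1][120:390,180:580]]),(800,270)))
cv2.imwrite("pics/fit2.png",cv2.resize(im[0][140:420,130:530],(800,560)))
E
time python3 f.py
```

```text
tongs [ 0.545  -0.1508  0.2835] 0.158
   single [ 0.545  -0.1508  0.2821] 0.106
   single [ 0.5479 -0.149   0.2643] 0.204
base_tray [ 0.5463 -0.1488  0.249 ] 0.102
upper_tray [0.5949 0.1309 0.8103] 0.088
   single [0.5955 0.1314 0.8195] 0.075
   single [0.5936 0.1302 0.7925] 0.093
cork_mat [0.593  0.1303 0.0683] 0.089
   single [0.5929 0.1311 0.4482] 0.063
   single [0.5933 0.1295 0.0462] 0.106
clay_dish [ 0.4339  0.3669 -0.0262] 0.099
   single [ 0.4342  0.3673 -0.0805] 0.112
   single [0.4337 0.3667 0.0666] 0.082
pan_lid [0.4339 0.3684 0.1924] 0.032
   single [0.434  0.3695 0.1804] 0.024
   single [0.4347 0.3671 0.1286] 0.025
board [ 0.4261 -0.3651 -0.2356] 0.056
spice_jar [ 0.6275  0.2918 -0.0218] 0.086
   single [0.6282 0.2922 0.0148] 0.045
   single [0.6256 0.2922 0.1276] 0.105
mortar [0.6931 0.0145 0.0873] 0.136
   single [0.693  0.0147 0.1199] 0.101
   single [ 0.6946  0.0136 -0.0204] 0.165
coffee_cup [ 0.6169 -0.2986 -0.0966] 0.084
   single [ 0.6186 -0.2968 -0.1786] 0.059
   single [ 0.6155 -0.2982 -0.0132] 0.085
real	0m35.723s
user	0m25.675s
sys	0m13.183s
```

View pics/fit2.png

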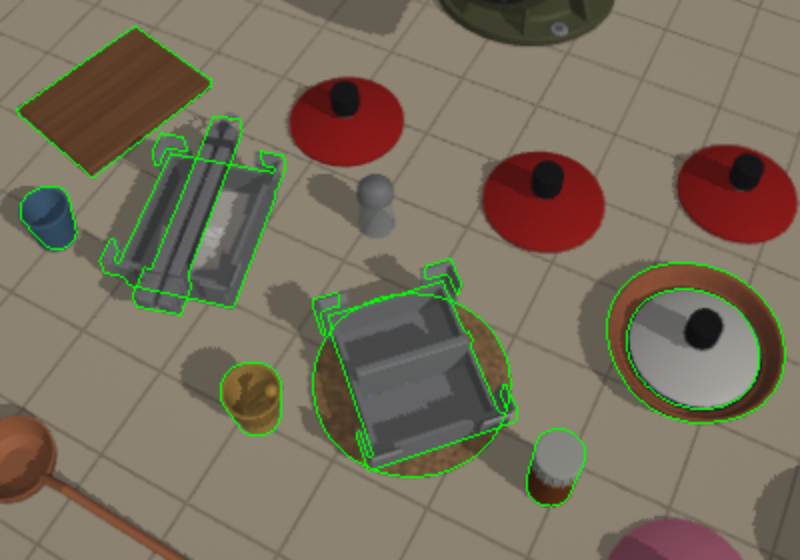

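The fits lie tight on the picture: white lid and knob at about (703,330) in the crop, tray, mat, dish, jar, board and tongs all outlined correctly. Tongs go first, to the board.

```bash
python3 -c "
from h import *
goto(.545,-.1508,.2,.283)"
```

```text
row [0.9905, -0.554, 0.0109, -0.0, 0.0, -0.0313] rows>= 12 q6 1.02
```

```bash
python3 -m pendant '[0.3302,-0.1847,0.0036,0,0,-0.0104,1, 0.6603,-0.3693,0.0073,0,0,-0.0209,1, 0.9905,-0.554,0.0109,0,0,-0.0313,1, 0.9905,-0.554,0.0109,0,0,-0.0313,1, 0.9905,-0.554,0.0109,0,0,-0.0313,1, 0.9905,-0.554,0.0109,0,0,-0.0313,1, 0.9905,-0.554,0.0109,0,0,-0.0313,1, 0.9905,-0.554,0.0109,0,0,-0.0313,1, 0.9905,-0.554,0.0109,0,0,-0.0313,1, 0.9905,-0.554,0.0109,0,0,-0.0313,1, 0.9905,-0.554,0.0109,0,0,-0.0313,1, 0.9905,-0.554,0.0109,0,0,-0.0313,1]'
python3 -m pendant '[0,0,0,0,0,0,1,0,0,0,0,0,0,1,0,0,0,0,0,0,1]'
cat > w.py <<'E'
# wrist look: python3 w.py out.png name:z:yaw0 ...   (prints fits, draws)
from h import *; import sys
c=vision.camera("wrist"); o=c["pixels"][:,:,::-1].copy(); no=np.zeros((480,640),bool)
for a in sys.argv[2:]:
    n,z,y=a.split(":"); r=silhouettes(n,c)
    print(n,[(round(x["score"],2),x["extent"]) for x in r[:3]])
    if not r: continue
    p,l=fit(n,[(c,r[0]["region"],no)],z=float(z),yaws=[float(y)]); print(np.round(p,4),round(l,3))
    m=(render(c,M[n][0],p,float(z))>.5).astype(np.uint8); ct,_=cv2.findContours(m,cv2.RETR_LIST,cv2.CHAIN_APPROX_NONE); cv2.drawContours(o,ct,-1,(0,255,0),1)
cv2.imwrite(sys.argv[1],o)
s=status.get_obs(); print(s["time_s"],s["ee_pos"].round(4),s["eef_rot"].round(3))
E
python3 w.py pics/w1.png tongs:.045:.28 base_tray:0:.26
python3 -c "
from h import *
goto(.545,-.1508,.048,.283)"
```

```text
time_s: 2.4
ee_pos: [0.5471, -0.1478, 0.1997]
eef_rot: [-3.141, -0.0, 0.286]
force: [-0.7, -0.7, -0.2]
grip_width: 0.0939
grip_force: 0.0
time_s: 2.7
ee_pos: [0.5442, -0.152, 0.2001]
eef_rot: [3.141, 0.0, 0.281]
force: [-1.2, 0.3, -0.4]
grip_width: 0.0938
grip_force: 0.0
tongs [(0.75, [297.9, 73.6, 360.2, 346.3])]
[ 0.5466 -0.1515  0.2765] 0.21
base_tray [(0.66, [239.8, 113.8, 417.6, 315.5])]
[ 0.5473 -0.1496  0.238 ] 0.368
2.85 [ 0.5445 -0.1518  0.2003] [ 3.141 -0.     0.281]
row [0.0014, -0.0017, 0.3046, 0.0002, -0.0002, -0.001] rows>= 4 q6 1.02
```

View pics/w1.png

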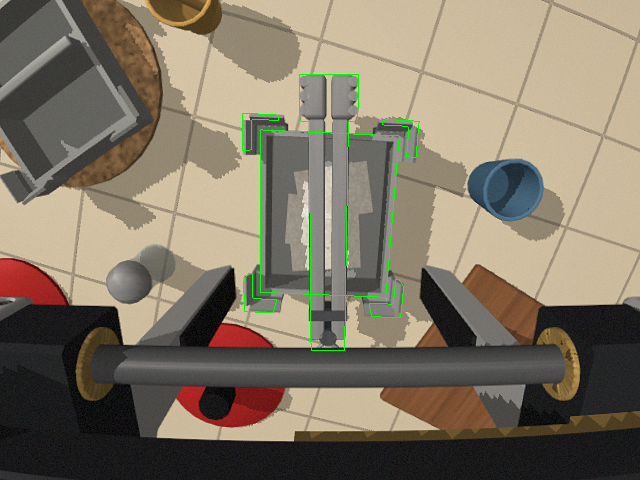

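The wrist view shows the tongs at (328,210) lying clear between the lugs, and the fit agrees to 2 mm. I'll descend and grip.

```bash
python3 -m pendant '[0.0014,-0.0007,0.1,0,0,0,1, 0.0014,-0.0007,0.2,0,0,0,1, 0.0014,-0.0007,0.27,0,0,0,1, 0.0014,-0.0007,0.304,0,0,0,1, 0.0014,-0.0007,0.304,0,0,0,1, 0.0014,-0.0007,0.304,0,0,0,-1,0.0014,-0.0007,0.304,0,0,0,-1,0.0014,-0.0007,0.304,0,0,0,-1,0.0014,-0.0007,0.304,0,0,0,-1,0.0014,-0.0007,0.304,0,0,0,-1,0.0014,-0.0007,0.304,0,0,0,-1]' 30
python3 -m pendant '[0,0,0,0,0,0,-1,0,0,0,0,0,0,-1,0,0,-0.03,0,0,0,-1,0,0,-0.1,0,0,0,-1,0,0,-0.18,0,0,0,-1,0,0,-0.24,0,0,0,-1,0,0,-0.24,0,0,0,-1,0,0,-0.24,0,0,0,-1]'
python3 -c "
from h import *
print(status.get_obs()['grip_width'])
goto(.4261,-.3651,.165,-.236)"
```

```text
time_s: 3.95
ee_pos: [0.5456, -0.1503, 0.0482]
eef_rot: [3.141, -0.0, 0.283]
force: [0.3, -0.4, -0.6]
grip_width: 0.0494
grip_force: 0.0
time_s: 4.75
ee_pos: [0.5455, -0.1502, 0.1686]
eef_rot: [3.141, -0.001, 0.283]
force: [-0.1, 0.6, -1.2]
grip_width: 0.0314
grip_force: 30.0
0.031371061268660586
row [-0.3494, 0.3459, 0.0071, 0.0002, -0.0005, 0.3304] rows>= 5 q6 1.1
```

```bash
python3 -m pendant '[-0.03,0.03,0,0,0,0.03,-1, -0.09,0.09,0,0,0,0.09,-1, -0.16,0.16,0.003,0,0,0.15,-1, -0.23,0.23,0.005,0,0,0.22,-1, -0.29,0.29,0.007,0,0,0.28,-1, -0.33,0.33,0.007,0,0,0.31,-1, -0.3494,0.3459,0.0071,0,0,0.3304,-1, -0.3494,0.3459,0.0071,0,0,0.3304,-1,-0.3494,0.3459,0.0071,0,0,0.3304,-1,-0.3494,0.3459,0.0071,0,0,0.3304,-1]'
python3 -c "
from h import *
goto(.4261,-.3651,.0155,-.236)"; python3 w.py pics/w2.png tongs:.162:-.236 base_tray:0:.26
```

```text
time_s: 5.75
ee_pos: [0.4268, -0.364, 0.1642]
eef_rot: [-3.141, 0.0, -0.234]
force: [-0.2, -0.5, -2.1]
grip_width: 0.0318
grip_force: 30.0
row [-0.0007, 0.0027, 0.2975, -0.0003, 0.0002, 0.0015] rows>= 3 q6 1.1
tongs [(0.57, [269.8, 12.7, 386.8, 432.9])]
[ 0.4731 -0.3747 -0.2379] 0.414
base_tray [(0.77, [0.9, 5.0, 166.2, 280.2])]
[ 0.5474 -0.1491  0.2447] 0.061
5.9 [ 0.4267 -0.3644  0.1645] [ 3.142 -0.    -0.234]
```

View pics/w2.png

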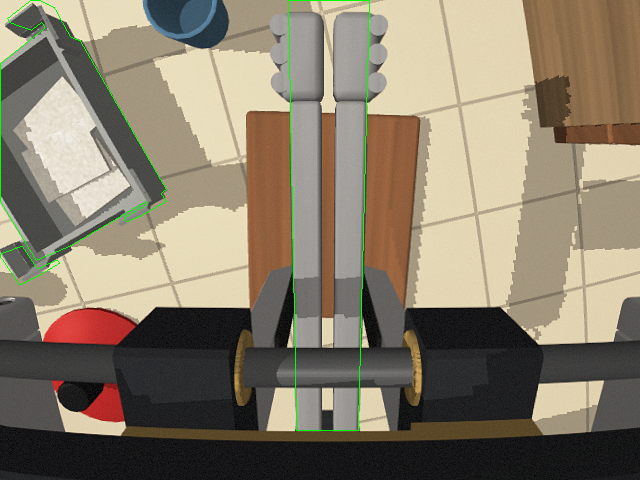

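The tongs are held straight over the board (330,220). Lowering and releasing.

```bash
python3 -m pendant '[0,0.001,0.05,0,0,0,-1, 0,0.002,0.14,0,0,0,-1, 0,0.002,0.22,0,0,0,-1, 0,0.002,0.27,0,0,0,-1, 0,0.002,0.29,0,0,0,-1, 0,0.002,0.2985,0,0,0,-1, 0,0.002,0.2985,0,0,0,-1,0,0.002,0.2985,0,0,0,-1, 0,0.002,0.2985,0,0,0,0,0,0.002,0.2985,0,0,0,0,0,0.002,0.2985,0,0,0,0,0,0.002,0.2985,0,0,0,0]'
python3 -m pendant '[0,0,-0.08,0,0,0,0,0,0,-0.18,0,0,0,0.5, 0,0,-0.28,0,0,0,1,0,0,-0.4,0,0,0,1,0,0,-0.4,0,0,0,1,0,0,-0.4,0,0,0,1]'
python3 -c "
from h import *
a,b=vision.camera('scene'),vision.camera('side'); no=np.zeros((480,640),bool)
for n,z,y in(('base_tray',0,.25),('tongs',.012,-.236),('board',0,-.236)):
    V=[]
    for c in(a,b):
        r=silhouettes(n,c); print(n,[(round(x['score'],2),x['extent']) for x in r[:2]]); V+=[(c,r[0]['region'],no)] if r else []
    for W in [V]+[[v] for v in V]:
        if W: p,l=fit(n,W,z=z,yaws=[y]); print(np.round(p,4),round(l/len(W),3))
goto(.5945,.131,.22,.81)
"
```

```text
time_s: 7.1
ee_pos: [0.426, -0.3662, 0.0154]
eef_rot: [3.141, -0.0, -0.236]
force: [-0.1, -0.5, -0.6]
grip_width: 0.0468
grip_force: 0.0
time_s: 7.7
ee_pos: [0.4263, -0.3665, 0.2169]
eef_rot: [3.14, -0.003, -0.236]
force: [-0.1, -0.5, -0.5]
grip_width: 0.0834
grip_force: 0.0
base_tray [(0.83, [183.1, 207.3, 269.6, 289.2]), (0.5, [139.7, 154.1, 236.0, 229.2])]
base_tray [(0.7, [295.0, 160.0, 368.3, 217.3])]
[ 0.546  -0.1482  0.2502] 0.09
[ 0.5459 -0.1486  0.2444] 0.078
[ 0.5465 -0.1494  0.2415] 0.1
tongs [(0.89, [142.6, 156.1, 224.9, 222.9]), (0.63, [136.6, 233.6, 165.8, 264.7])]
tongs [(0.85, [373.1, 141.0, 395.3, 162.3])]
[ 0.4386 -0.3675 -0.2791] 1.286
[ 0.4286 -0.3657 -0.2337] 0.191
[ 0.5587 -0.4412 -0.7895] 1.829
board [(0.66, [140.1, 152.9, 236.1, 226.8]), (0.23, [241.5, 319.5, 270.7, 359.9])]
board [(0.85, [363.6, 157.7, 394.1, 186.7])]
[ 0.4337 -0.3661 -0.2353] 2.485
[ 0.4242 -0.3669 -0.253 ] 0.605
[ 0.5132 -0.378  -0.0916] 4.021
row [0.0957, -1.0453, -0.0107, -0.0009, 0.0004, -0.6659] rows>= 11 q6 0.98
```

```bash
python3 -m pendant '[0.02,-0.2,0,0,0,-0.13,1, 0.05,-0.5,0,0,0,-0.33,1, 0.0916,-1,0,0,0,-0.6659,1, 0.0916,-1,0,0,0,-0.6659,1,0.0916,-1,0,0,0,-0.6659,1,0.0916,-1,0,0,0,-0.6659,1,0.0916,-1,0,0,0,-0.6659,1,0.0916,-1,0,0,0,-0.6659,1,0.0916,-1,0,0,0,-0.6659,1,0.0916,-1,0,0,0,-0.6659,1,0.0916,-1,0,0,0,-0.6659,1,0.0916,-1,0,0,0,-0.6659,1]'
python3 -m pendant '[0.02,-0.043,0,0,0,0,1,0.02,-0.043,0,0,0,0,1,0.02,-0.043,0,0,0,0,1]'
python3 w.py pics/w3.png upper_tray:.008:.81 cork_mat:0:0
python3 -c "
from h import *
goto(.5949,.131,.056,.8103)"
```

```text
time_s: 9.3
ee_pos: [0.5872, 0.1101, 0.2144]
eef_rot: [-3.141, 0.001, 0.812]
force: [0.1, -1.3, -0.8]
grip_width: 0.0942
grip_force: 0.0
time_s: 9.6
ee_pos: [0.5786, 0.1302, 0.2154]
eef_rot: [3.141, 0.0, 0.809]
force: [-0.2, -0.4, 0.6]
grip_width: 0.0941
grip_force: 0.0
upper_tray [(0.78, [257.9, 106.8, 431.6, 304.7])]
[0.5959 0.1306 0.8104] 0.098
cork_mat [(0.84, [243.9, 102.9, 432.6, 291.0])]
[0.5934 0.1305 0.13  ] 3.239
9.75 [0.5789 0.1302 0.2153] [ 3.141 -0.     0.809]
row [0.0232, 0.022, 0.3186, 0.0001, -0.0, -0.001] rows>= 4 q6 0.98
```

View pics/w3.png

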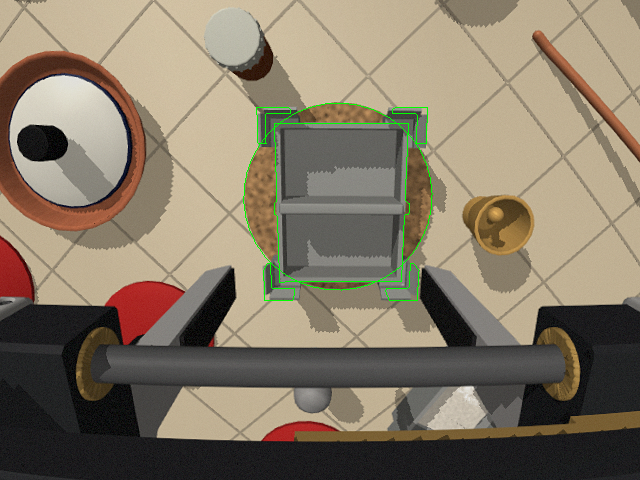

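The wrist view shows the divided tray centred at (340,207), with its divider running horizontally. The tool needs a quarter turn to close across the divider.

```bash
python3 -c "
from h import *
goto(.595,.1308,.12,.8103+np.pi/2)"
```

```text
row [0.0231, 0.0224, 0.1906, 0.0001, 0.0001, -1.001] rows>= 11 q6 -0.59
```

```bash
python3 -m pendant '[0.0231,0.0224,0.1,0,0,-1,0,0.0231,0.0224,0.19,0,0,-1,0,0.0231,0.0224,0.19,0,0,-1,0,0.0231,0.0224,0.19,0,0,-1,0,0.0231,0.0224,0.19,0,0,-1,0,0.0231,0.0224,0.19,0,0,-1,0,0.0231,0.0224,0.19,0,0,-1,0,0.0231,0.0224,0.19,0,0,-1,0,0.0231,0.0224,0.19,0,0,-1,0,0.0231,0.0224,0.19,0,0,-1,0,0.0231,0.0224,0.19,0,0,-1,0,0.0231,0.0224,0.19,0,0,-1,0]'
python3 -m pendant '[0,0,0,0,0,0,0,0,0,0,0,0,0,0]'
python3 w.py pics/w4.png upper_tray:.008:.81
python3 -c "
from h import *
goto(.595,.1308,.026,.8103+np.pi/2)"
```

```text
time_s: 10.95
ee_pos: [0.5949, 0.1313, 0.1202]
eef_rot: [-3.142, 0.0, 2.381]
force: [0.4, 0.6, 1.2]
grip_width: 0.0468
grip_force: 0.0
time_s: 11.15
ee_pos: [0.5948, 0.1317, 0.1202]
eef_rot: [-3.142, -0.0, 2.379]
force: [0.4, -0.1, 0.7]
grip_width: 0.0472
grip_force: 0.0
upper_tray [(0.89, [186.8, 141.1, 467.1, 332.2])]
[0.5958 0.131  0.8049] 0.304
11.25 [0.5948 0.1319 0.1202] [ 3.142 -0.     2.38 ]
row [-0.0018, -0.0013, 0.1884, 0.0, -0.0, -0.001] rows>= 2 q6 -0.59
```

View pics/w4.png

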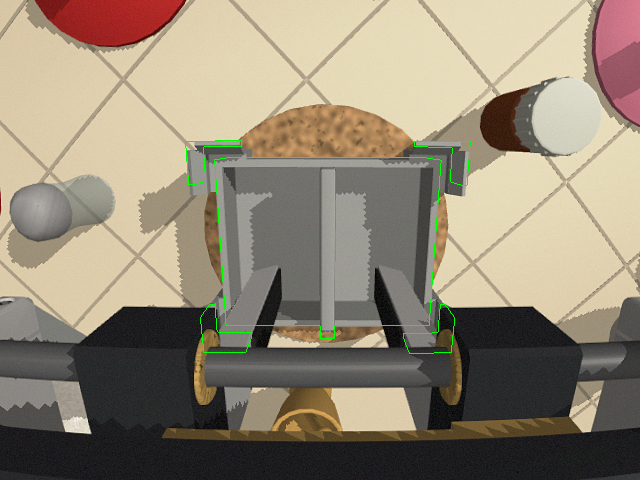

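```bash
python3 -m pendant '[-0.0018,-0.0013,0.06,0,0,0,0,-0.0018,-0.0013,0.13,0,0,0,0,-0.0018,-0.0013,0.175,0,0,0,0,-0.0018,-0.0013,0.1884,0,0,0,0,-0.0018,-0.0013,0.1884,0,0,0,-1,-0.0018,-0.0013,0.1884,0,0,0,-1,-0.0018,-0.0013,0.1884,0,0,0,-1,-0.0018,-0.0013,0.1884,0,0,0,-1,-0.0018,-0.0013,0.1884,0,0,0,-1,-0.0018,-0.0013,0.1884,0,0,0,-1,-0.0018,-0.0013,0.1884,0,0,0,-1,-0.0018,-0.0013,0.1884,0,0,0,-1]' 40
python3 -m pendant '[0,0,0,0,0,0,-1,0,0,-0.03,0,0,0,-1,0,0,-0.09,0,0,0,-1,0,0,-0.16,0,0,0,-1,0,0,-0.24,0,0,0,-1,0,0,-0.27,0,0,0,-1,0,0,-0.27,0,0,0,-1,0,0,-0.27,0,0,0,-1]'
python3 -c "
from h import *
goto(.5463,-.149,.16,.245+np.pi/2)"
```

```text
time_s: 12.45
ee_pos: [0.5952, 0.131, 0.0266]
eef_rot: [3.141, 0.0, 2.381]
force: [-1.0, 0.2, 6.5]
grip_width: 0.0096
grip_force: 40.0
time_s: 13.25
ee_pos: [0.5944, 0.1308, 0.1595]
eef_rot: [-3.14, -0.001, 2.381]
force: [-0.4, 0.1, -2.2]
grip_width: 0.0099
grip_force: 40.0
row [-0.3163, -0.4716, -0.0007, -0.0011, -0.0004, 0.3597] rows>= 6 q6 -0.51
```

```bash
python3 -m pendant '[-0.02,-0.03,0,0,0,0.02,-1,-0.06,-0.09,0,0,0,0.07,-1,-0.11,-0.16,0,0,0,0.125,-1,-0.16,-0.24,0,0,0,0.18,-1,-0.21,-0.315,0,0,0,0.24,-1,-0.26,-0.39,0,0,0,0.295,-1,-0.295,-0.44,0,0,0,0.335,-1,-0.312,-0.465,0,0,0,0.355,-1,-0.3163,-0.4716,0,0,0,0.3597,-1,-0.3163,-0.4716,0,0,0,0.3597,-1,-0.3163,-0.4716,0,0,0,0.3597,-1,-0.3163,-0.4716,0,0,0,0.3597,-1]'
cat > st.py <<'E'
from h import *; import sys
z=float(sys.argv[1]); no=np.zeros((480,640),bool)
for k in("scene","side","wrist"):
    c=vision.camera(k)
    for n,zz in(("upper_tray",z),("base_tray",0)):
        r=silhouettes(n,c); print(k,n,[(round(x["score"],2),[int(e) for e in x["extent"]]) for x in r[:2]])
        if r and n=="upper_tray": p,l=fit(n,[(c,r[0]["region"],no)],z=zz,yaws=[.245]); print("   ",p.round(4),round(l,3))
    cv2.imwrite(f"pics/st_{k}.png",c["pixels"][:,:,::-1])
goto(.5463,-.149,.16,.245+np.pi/2)
E
python3 st.py .1415
```

```text
time_s: 14.45
ee_pos: [0.5471, -0.1478, 0.1609]
eef_rot: [-3.141, -0.0, 1.818]
force: [-0.1, -0.3, -2.2]
grip_width: 0.0097
grip_force: 40.0
scene upper_tray [(0.59, [161, 172, 262, 258])]
    [ 0.5464 -0.1471  0.255 ] 0.414
scene base_tray [(0.9, [178, 218, 270, 291]), (0.62, [433, 270, 521, 350])]
side upper_tray [(0.64, [291, 124, 370, 183]), (0.44, [294, 168, 368, 215])]
    [ 0.5468 -0.1483  0.2436] 0.225
side base_tray [(0.87, [296, 169, 368, 215]), (0.42, [211, 315, 271, 363])]
wrist upper_tray [(0.97, [99, 136, 555, 439])]
    [ 0.5473 -0.1488  0.2447] 0.659
wrist base_tray [(0.66, [211, 140, 443, 164])]
row [0.0, -0.0012, 0.002, -0.0, -0.0, 0.0] rows>= 1 q6 -0.51
```

View pics/st_wrist.png

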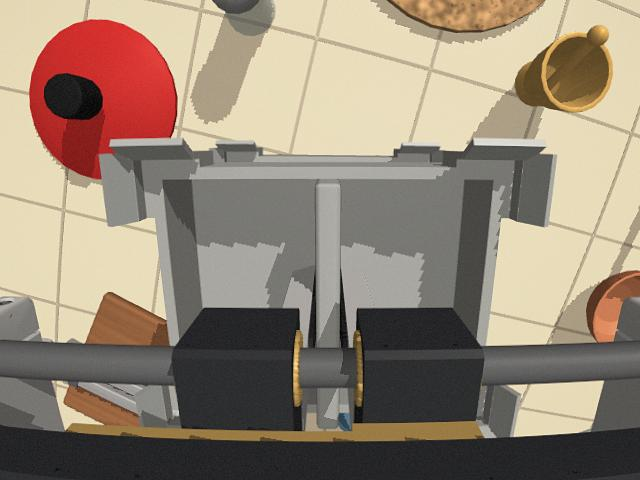

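Tray and base lugs line up (base lugs at (238,150) and (418,150), tray centre column at 328). Lowering.

```bash
python3 -m pendant '[0,-0.001,0.03,0,0,0,-1,0,-0.001,0.07,0,0,0,-1,0,-0.001,0.11,0,0,0,-1,0,-0.001,0.14,0,0,0,-1,0,-0.001,0.155,0,0,0,-1,0,-0.001,0.168,0,0,0,-1,0,-0.001,0.178,0,0,0,-1,0,-0.001,0.186,0,0,0,-1,0,-0.001,0.191,0,0,0,-1,0,-0.001,0.194,0,0,0,-1,0,-0.001,0.194,0,0,0,-1,0,-0.001,0.194,0,0,0,-1]'
```

```text
time_s: 16.1
ee_pos: [0.5465, -0.1491, 0.0642]
eef_rot: [3.141, 0.0, 1.816]
force: [-0.4, -0.1, -1.5]
grip_width: 0.0095
grip_force: 40.0
```

```bash
python3 -m pendant '[0,0,0.001,0,0,0,-1,0,0,0.002,0,0,0,-1,0,0,0.002,0,0,0,-1]'
python3 -m pendant '[0,0,0,0,0,0,-0.3,0,0,0,0,0,0,-0.3,0,0,0,0,0,0,-0.1,0,0,0,0,0,0,-0.1,0,0,0,0,0,0,-0.1,0,0,-0.08,0,0,0,-0.1,0,0,-0.18,0,0,0,0,0,0,-0.28,0,0,0,0,0,0,-0.32,0,0,0,0,0,0,-0.32,0,0,0,0,0,0,-0.32,0,0,0,0]'
python3 st.py .045
python3 - <<'E'
import cv2,numpy as np
a=cv2.imread("pics/st_scene.png")[180:310,150:300];b=cv2.imread("pics/st_side.png")[130:230,270:390]
cv2.imwrite("pics/stk.png",np.hstack([cv2.resize(a,(450,390),interpolation=2),cv2.resize(b,(350,390),interpolation=2)]))
E
```

```text
time_s: 16.4
ee_pos: [0.5466, -0.1491, 0.0636]
eef_rot: [3.141, 0.0, 1.816]
force: [-2.3, 0.0, 3.9]
grip_width: 0.0099
grip_force: 40.0
time_s: 17.5
ee_pos: [0.5462, -0.1489, 0.2222]
eef_rot: [-3.141, -0.0, 1.816]
force: [0.2, 0.4, -0.6]
grip_width: 0.0471
grip_force: 0.0
scene upper_tray [(0.78, [177, 196, 267, 283])]
    [ 0.5474 -0.1481  0.2499] 0.082
scene base_tray [(0.61, [182, 220, 270, 294])]
side upper_tray [(0.8, [289, 149, 369, 205]), (0.18, [368, 142, 381, 156])]
    [ 0.5455 -0.1488  0.2515] 0.095
side base_tray [(0.6, [294, 177, 365, 216])]
wrist upper_tray [(0.66, [217, 138, 440, 306])]
    [ 0.5467 -0.1491  0.2429] 0.181
wrist base_tray [(0.86, [234, 141, 420, 264])]
row [-0.0, -0.0001, 0.1253, -0.0003, -0.0002, -0.0] rows>= 2 q6 -0.51
```

View pics/stk.png

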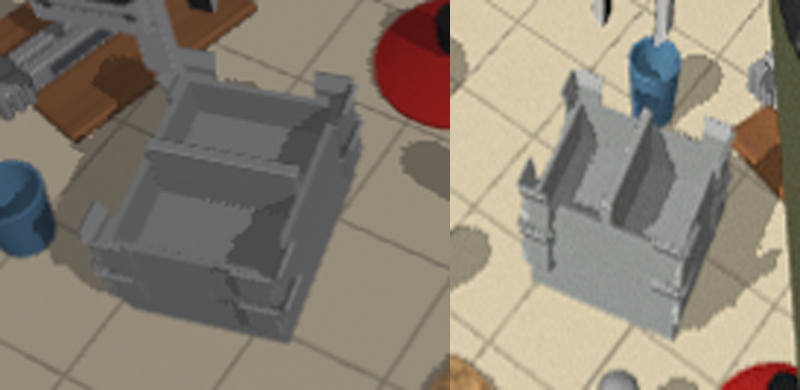

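The tray is seated inside the lugs: stack at (230,190) left and (640,170) right, level, with contact at the expected height. Next the lid.

```bash
python3 -c "
from h import *
goto(.4339,.3684,.2,1.816)"
```

```text
row [1.0584, 0.0328, 0.0456, -0.0003, -0.0002, -0.0002] rows>= 11 q6 0.46
```

```bash
python3 -m pendant '[0.05,0,0,0,0,0,0.3,0.15,0.003,0,0,0,0,0.3,0.5,0.015,0.02,0,0,0,0.3,0.97,0.031,0.045,0,0,0,0.3,0.97,0.031,0.045,0,0,0,0.3,0.97,0.031,0.045,0,0,0,0.3,0.97,0.031,0.045,0,0,0,0.3,0.97,0.031,0.045,0,0,0,0.3,0.97,0.031,0.045,0,0,0,0.3,0.97,0.031,0.045,0,0,0,0.3,0.97,0.031,0.045,0,0,0,0.3,0.97,0.031,0.045,0,0,0,0.3]'
python3 -m pendant '[0,0,0,0,0,0,0.3,0,0,0,0,0,0,0.3]'
python3 w.py pics/w5.png pan_lid:.007:0 clay_dish:0:0
python3 - <<'E'
from h import *
no=np.zeros((480,640),bool); V=[]
for k in("scene","side"):
    c=vision.camera(k); r=silhouettes("cork_mat",c); print([(round(x["score"],2),[int(e) for e in x["extent"]]) for x in r[:2]]); V.append((c,r[0]["region"],no))
for W in(V,V[:1],V[1:]): print(fit("cork_mat",W))
goto(.4339,.3684,.035,1.816)
E
```

```text
time_s: 19.15
ee_pos: [0.4432, 0.3264, 0.2]
eef_rot: [-3.141, 0.0, 1.818]
force: [0.3, -0.0, -0.5]
grip_width: 0.0613
grip_force: 0.0
time_s: 19.35
ee_pos: [0.4444, 0.3239, 0.2007]
eef_rot: [3.141, 0.0, 1.814]
force: [-0.2, 1.5, -0.5]
grip_width: 0.061
grip_force: 0.0
pan_lid [(0.95, [49.2, 55.4, 180.2, 202.1]), (0.89, [260.9, 89.1, 403.3, 235.3]), (0.89, [506.9, 92.2, 634.4, 225.7])]
[0.2226 0.3553 0.0505] 0.012
clay_dish [(0.61, [234.9, 69.0, 422.7, 260.0])]
[0.4349 0.3666 0.1507] 1.361
19.5 [0.4443 0.3243 0.2007] [ 3.141 -0.     1.814]
[(0.69, [286, 286, 386, 379])]
[(0.96, [230, 219, 288, 273])]
(array([0.59395064, 0.13136665, 0.27008787]), np.float64(2.9297733306884766))
(array([0.59306352, 0.13144946, 0.23210556]), np.float64(0.030506685376167297))
(array([ 0.59339959,  0.12865783, -0.33009695]), np.float64(2.888000011444092))
row [0.0892, 0.0013, 0.3312, 0.0001, -0.0, -0.0005] rows>= 4 q6 0.46
```

View pics/w5.png

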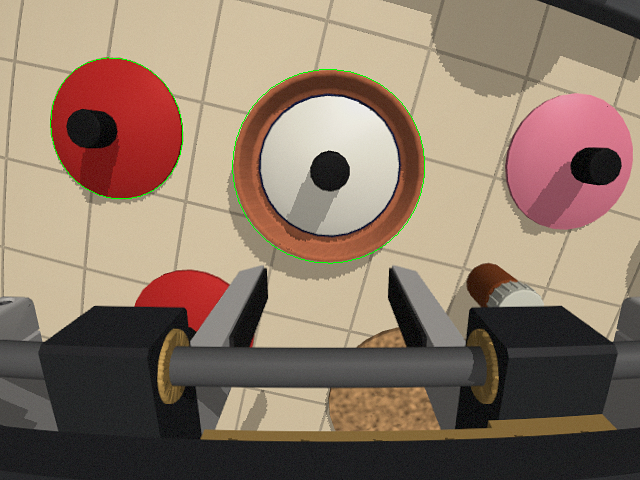

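The white lid's knob is at (330,171), centred between the fingers; the red and pink lids are left alone. I'll move over it, descend and grip.

```bash
python3 -m pendant '[0.06,0.001,0.03,0,0,0,0.3,0.0892,0.001,0.1,0,0,0,0.3,0.0892,0.001,0.19,0,0,0,0.3,0.0892,0.001,0.27,0,0,0,0.3,0.0892,0.001,0.315,0,0,0,0.3,0.0892,0.001,0.331,0,0,0,0.3,0.0892,0.001,0.331,0,0,0,0.3,0.0892,0.001,0.331,0,0,0,-1,0.0892,0.001,0.331,0,0,0,-1,0.0892,0.001,0.331,0,0,0,-1,0.0892,0.001,0.331,0,0,0,-1,0.0892,0.001,0.331,0,0,0,-1]' 40
python3 -m pendant '[0,0,0,0,0,0,-1,0,0,0,0,0,0,-1,0,0,0,0,0,0,-1,0,0,-0.03,0,0,0,-1,0,0,-0.09,0,0,0,-1,0,0,-0.16,0,0,0,-1,0,0,-0.19,0,0,0,-1,0,0,-0.2,0,0,0,-1,0,0,-0.2,0,0,0,-1]'
python3 -c "
from h import *
goto(.5932,.1308,.135,1.816)"
```

```text
time_s: 20.9
ee_pos: [0.4339, 0.3689, 0.0358]
eef_rot: [3.14, -0.001, 1.816]
force: [-0.2, -0.9, 6.8]
grip_width: 0.0332
grip_force: 40.0
time_s: 21.8
ee_pos: [0.4334, 0.3686, 0.1354]
eef_rot: [3.141, -0.0, 1.816]
force: [1.4, 0.9, -3.3]
grip_width: 0.033
grip_force: 40.0
row [-0.5389, 0.1946, 0.0008, 0.0002, -0.0001, -0.0002] rows>= 6 q6 -0.03
```

```bash
python3 -m pendant '[-0.03,0.01,0,0,0,0,-1,-0.09,0.03,0,0,0,0,-1,-0.16,0.058,0,0,0,0,-1,-0.24,0.087,0,0,0,0,-1,-0.32,0.1155,0,0,0,0,-1,-0.4,0.1444,0,0,0,0,-1,-0.47,0.17,0,0,0,0,-1,-0.51,0.184,0,0,0,0,-1,-0.53,0.191,0,0,0,0,-1,-0.5389,0.1946,0,0,0,0,-1,-0.5389,0.1946,0,0,0,0,-1,-0.5389,0.1946,0,0,0,0,-1]'
python3 - <<'E'
from h import *
no=np.zeros((480,640),bool)
s=status.get_obs();print(s["ee_pos"],s["grip_width"])
for k in("scene","side"):
    c=vision.camera(k)
    for x in silhouettes("pan_lid",c):
        p,l=fit("pan_lid",[(c,x["region"],no)],z=.107)
        if np.hypot(p[0]-.593,p[1]-.131)<.05: print(k,p.round(4),round(l,3))
goto(.5932,.1308,.037,1.816)
E
```

```text
time_s: 23.0
ee_pos: [0.5927, 0.1316, 0.1348]
eef_rot: [-3.141, -0.0, 1.817]
force: [-0.1, -0.5, -3.9]
grip_width: 0.0334
grip_force: 40.0
[0.59274107 0.13162755 0.13480264] 0.033358650416269
scene [0.5932 0.1324 0.2304] 0.797
side [0.5896 0.1332 0.0217] 0.138
row [-0.0015, 0.0, 0.1962, 0.0001, -0.0, 0.0005] rows>= 2 q6 -0.03
```

```bash
python3 -m pendant '[-0.0015,0,0.03,0,0,0,-1,-0.0015,0,0.09,0,0,0,-1,-0.0015,0,0.14,0,0,0,-1,-0.0015,0,0.175,0,0,0,-1,-0.0015,0,0.19,0,0,0,-1,-0.0015,0,0.196,0,0,0,-1,-0.0015,0,0.196,0,0,0,-1,-0.0015,0,0.196,0,0,0,-1]'
python3 -m pendant '[0,0,0,0,0,0,0.2,0,0,0,0,0,0,0.2,0,0,0,0,0,0,0.2,0,0,0,0,0,0,0.2,0,0,-0.08,0,0,0,0.3,0,0,-0.18,0,0,0,0.3,0,0,-0.28,0,0,0,0.3,0,0,-0.34,0,0,0,0.3,0,0,-0.34,0,0,0,0.3,0,0,-0.34,0,0,0,0.3]'
python3 - <<'E'
from h import *
no=np.zeros((480,640),bool)
for k in("scene","side"):
    c=vision.camera(k)
    for x in silhouettes("pan_lid",c):
        p,l=fit("pan_lid",[(c,x["region"],no)],z=.008)
        if np.hypot(p[0]-.593,p[1]-.131)<.05: print(k,p.round(4),round(l,3),x["extent"])
    if k=="scene": cv2.imwrite("pics/s2.png",c["pixels"][:,:,::-1])
    for x in silhouettes("tongs",c)[:2]:
        p,l=fit("tongs",[(c,x["region"],no)],z=.012,yaws=[-.236]); print("tongs",k,p.round(4),round(l,3))
goto(.5,-.1,.22,1.0)
E
```

```text
time_s: 24.0
ee_pos: [0.5938, 0.1302, 0.0376]
eef_rot: [3.14, 0.0, 1.816]
force: [-0.1, -0.3, -3.6]
grip_width: 0.0336
grip_force: 40.0
time_s: 25.0
ee_pos: [0.5934, 0.1301, 0.2069]
eef_rot: [3.141, 0.0, 1.816]
force: [-0.3, -0.4, -0.3]
grip_width: 0.0611
grip_force: 0.0
scene [0.5932 0.1307 0.1408] 0.023 [300.7, 298.9, 371.2, 360.3]
tongs scene [ 0.4259 -0.3658 -0.2287] 0.199
side [ 0.5933  0.1291 -0.0013] 0.026 [230.2, 227.4, 280.6, 266.6]
row [-0.4012, -0.2924, -0.0277, -0.001, 0.0003, 0.5193] rows>= 6 q6 0.37
```

View pics/s2.png

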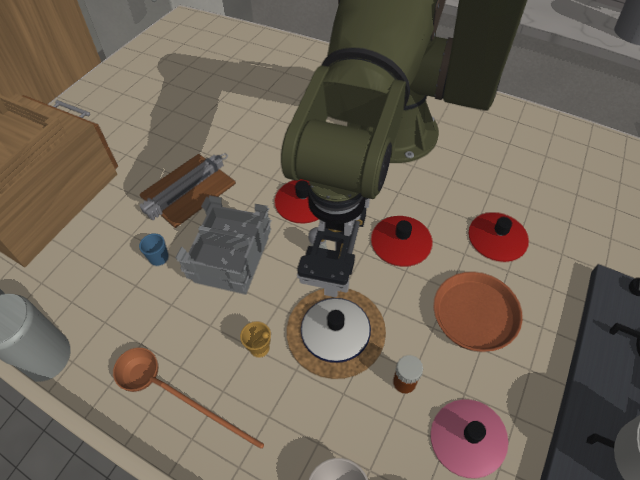

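The lid sits centred on the mat at (336,328), and the tongs lie on the board at (185,188). Fetching the tongs.

```bash
python3 -c "
from h import *
goto(.426,-.366,.18,2.9056)"
```

```text
row [-0.8815, -0.5649, 0.0527, -0.0009, -0.0006, -0.6939] rows>= 11 q6 -2.04
```

```bash
python3 -m pendant '[-0.08,-0.05,0,0,0,-0.06,0,-0.25,-0.16,0,0,0,-0.2,0,-0.8815,-0.5649,0.01,0,0,-0.6939,0,-0.8815,-0.5649,0.01,0,0,-0.6939,0,-0.8815,-0.5649,0.01,0,0,-0.6939,0,-0.8815,-0.5649,0.01,0,0,-0.6939,0,-0.8815,-0.5649,0.01,0,0,-0.6939,0,-0.8815,-0.5649,0.01,0,0,-0.6939,0,-0.8815,-0.5649,0.01,0,0,-0.6939,0,-0.8815,-0.5649,0.01,0,0,-0.6939,0,-0.8815,-0.5649,0.01,0,0,-0.6939,0,-0.8815,-0.5649,0.01,0,0,-0.6939,0]'
python3 -m pendant '[0,0,0.05,0,0,0,0,0,0,0.05,0,0,0,0,0,0,0.05,0,0,0,0,0,0,0.05,0,0,0,0]'
python3 w.py pics/w6.png tongs:.012:-.236
python3 -c "
from h import *
goto(.426,-.366,.0155,2.9056)"
```

```text
time_s: 26.5
ee_pos: [0.4241, -0.3699, 0.2012]
eef_rot: [-3.141, -0.001, 2.901]
force: [0.3, 0.9, 1.0]
grip_width: 0.0469
grip_force: 0.0
time_s: 26.9
ee_pos: [0.4269, -0.3657, 0.178]
eef_rot: [-3.141, 0.001, 2.907]
force: [0.2, 0.2, -0.1]
grip_width: 0.0473
grip_force: 0.0
tongs [(0.67, [301.2, 63.4, 352.5, 345.1])]
[ 0.4269 -0.3663 -0.244 ] 0.248
27.0 [ 0.4268 -0.3658  0.1779] [-3.141e+00  1.000e-03  2.906e+00]
row [0.0018, -0.0005, 0.3249, -0.0004, 0.0007, 0.0005] rows>= 4 q6 -2.04
```

View pics/w6.png

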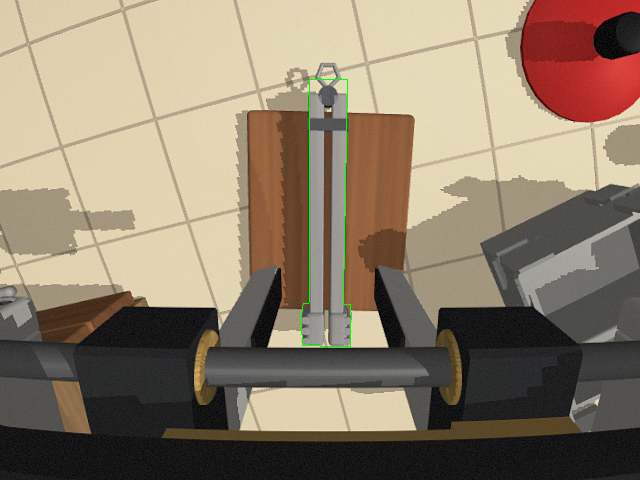

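The tongs are centred at (328,215) between the fingers.

```bash
python3 -m pendant '[0.0018,-0.0005,0.06,0,0,0,0,0.0018,-0.0005,0.15,0,0,0,0,0.0018,-0.0005,0.24,0,0,0,0,0.0018,-0.0005,0.3,0,0,0,0,0.0018,-0.0005,0.324,0,0,0,0,0.0018,-0.0005,0.324,0,0,0,0,0.0018,-0.0005,0.324,0,0,0,-1,0.0018,-0.0005,0.324,0,0,0,-1,0.0018,-0.0005,0.324,0,0,0,-1,0.0018,-0.0005,0.324,0,0,0,-1,0.0018,-0.0005,0.324,0,0,0,-1,0.0018,-0.0005,0.324,0,0,0,-1]' 35
python3 -m pendant '[0,0,0,0,0,0,-1,0,0,0,0,0,0,-1,0,0,-0.04,0,0,0,-1,0,0,-0.12,0,0,0,-1,0,0,-0.21,0,0,0,-1,0,0,-0.3,0,0,0,-1,0,0,-0.37,0,0,0,-1,0,0,-0.4,0,0,0,-1,0,0,-0.4,0,0,0,-1,0,0,-0.4,0,0,0,-1]'
python3 -c "
from h import *
goto(.45,0,.215,2.35)
goto(.4342,.367,.215,1.816)"
```

```text
time_s: 28.2
ee_pos: [0.426, -0.3665, 0.0165]
eef_rot: [-3.141, 0.002, 2.906]
force: [-1.8, 0.6, 7.7]
grip_width: 0.0318
grip_force: 35.0
time_s: 29.2
ee_pos: [0.4251, -0.3658, 0.2143]
eef_rot: [3.141, -0.001, 2.906]
force: [-0.2, 0.5, -1.7]
grip_width: 0.0318
grip_force: 35.0
row [0.1226, 0.7229, -0.0011, 0.0001, -0.0004, 0.3538] rows>= 8 q6 -0.78
row [0.3248, 1.4292, -0.0007, 0.0, -0.0004, 0.6937] rows>= 15 q6 0.46
```

```bash
python3 -m pendant '[0.003,0.02,0,0,0,0.01,-1,0.012,0.07,0,0,0,0.035,-1,0.024,0.14,0,0,0,0.07,-1,0.036,0.21,0,0,0,0.103,-1,0.049,0.29,0,0,0,0.142,-1,0.063,0.37,0,0,0,0.18,-1,0.076,0.45,0,0,0,0.22,-1,0.09,0.53,0,0,0,0.26,-1,0.103,0.61,0,0,0,0.3,-1,0.115,0.68,0,0,0,0.333,-1,0.122,0.72,0,0,0,0.353,-1,0.1226,0.7229,0,0,0,0.3538,-1]'
python3 -m pendant '[0,0,0,0,0,0,-1]'
python3 -c "
from h import *
goto(.4342,.367,.215,1.816)"
```

```text
time_s: 30.4
ee_pos: [0.4495, 0.002, 0.214]
eef_rot: [-3.141, -0.001, 2.352]
force: [-0.4, 0.3, -1.1]
grip_width: 0.0319
grip_force: 35.0
time_s: 30.5
ee_pos: [0.4497, 0.0, 0.2143]
eef_rot: [-3.141, -0.001, 2.351]
force: [-0.3, -1.2, -1.7]
grip_width: 0.0318
grip_force: 35.0
row [0.5433, 0.4945, -0.0014, -0.0007, -0.0004, 0.3409] rows>= 8 q6 0.46
```

```bash
python3 -m pendant '[0.014,0.013,0,0,0,0.01,-1,0.05,0.045,0,0,0,0.03,-1,0.103,0.094,0,0,0,0.065,-1,0.16,0.145,0,0,0,0.1,-1,0.22,0.2,0,0,0,0.138,-1,0.28,0.255,0,0,0,0.176,-1,0.34,0.31,0,0,0,0.213,-1,0.4,0.364,0,0,0,0.25,-1,0.46,0.42,0,0,0,0.29,-1,0.51,0.464,0,0,0,0.32,-1,0.538,0.49,0,0,0,0.338,-1,0.5433,0.4945,0,0,0,0.3409,-1]'
python3 -m pendant '[0,0,0,0,0,0,-1,0,0,0,0,0,0,-1]'
python3 - <<'E'
from h import *
no=np.zeros((480,640),bool)
for k in("scene","side"):
    c=vision.camera(k); r=silhouettes("clay_dish",c)
    print(k,[(round(x["score"],2),[int(e) for e in x["extent"]]) for x in r[:2]])
    r=silhouettes("tongs",c); print(k,[(round(x["score"],2),[int(e) for e in x["extent"]]) for x in r[:2]])
    if r: p,l=fit("tongs",[(c,r[0]["region"],no)],z=.211,yaws=[1.816-np.pi]); print("tongs",k,p.round(4),round(l,3))
c=vision.camera("wrist"); cv2.imwrite("pics/w7.png",c["pixels"][:,:,::-1])
goto(.4342,.367,.03,1.816)
E
```

```text
time_s: 31.7
ee_pos: [0.4354, 0.3673, 0.214]
eef_rot: [-3.14, 0.0, 1.815]
force: [0.8, -0.5, -2.1]
grip_width: 0.0318
grip_force: 35.0
time_s: 31.9
ee_pos: [0.4357, 0.3654, 0.2148]
eef_rot: [-3.141, 0.0, 1.814]
force: [0.6, -0.1, -1.5]
grip_width: 0.0316
grip_force: 35.0
scene [(0.64, [432, 270, 525, 353])]
scene [(0.65, [432, 229, 586, 278]), (0.63, [140, 151, 237, 227])]
tongs scene [ 0.4366  0.3638 -1.3248] 0.572
side [(0.92, [200, 300, 276, 369])]
side [(0.82, [197, 237, 258, 330])]
tongs side [ 0.4397  0.3589 -1.2764] 1.003
row [0.0015, -0.0021, 0.3702, 0.0001, -0.0, -0.0011] rows>= 4 q6 0.46
```

View pics/w7.png

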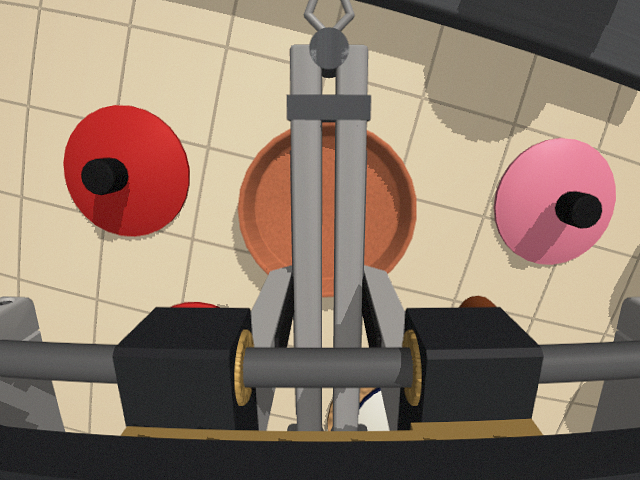

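The tongs hang centred over the dish (328,205). Lowering.

```bash
python3 -m pendant '[0.001,-0.002,0.03,0,0,0,-1,0.0015,-0.0021,0.1,0,0,0,-1,0.0015,-0.0021,0.18,0,0,0,-1,0.0015,-0.0021,0.26,0,0,0,-1,0.0015,-0.0021,0.32,0,0,0,-1,0.0015,-0.0021,0.35,0,0,0,-1,0.0015,-0.0021,0.363,0,0,0,-1,0.0015,-0.0021,0.368,0,0,0,-1,0.0015,-0.0021,0.37,0,0,0,-1,0.0015,-0.0021,0.37,0,0,0,-1]'
python3 -m pendant '[0,0,0,0,0,0,-0.1,0,0,0,0,0,0,0,0,0,0,0,0,0,0,0,0,0,0,0,0,0,0,0,0,0,0,0,0,0,-0.08,0,0,0,0,0,0,-0.18,0,0,0,0,0,0,-0.28,0,0,0,0,0,0,-0.36,0,0,0,0,0,0,-0.36,0,0,0,0.4,0,0,-0.36,0,0,0,0.4]'
python3 -c "
from h import *
goto(.6275,.292,.2,1.816)
goto(.6275,.292,.2,2.2)"
```

```text
time_s: 33.25
ee_pos: [0.4345, 0.3676, 0.0311]
eef_rot: [3.14, -0.001, 1.815]
force: [-1.1, -0.4, -1.2]
grip_width: 0.0316
grip_force: 35.0
row [-0.2397, 0.3386, -0.3374, 0.001, -0.0004, -0.0009] rows>= 6 q6 0.19
row [-0.2397, 0.3386, -0.3374, 0.0011, -0.0002, -0.2454] rows>= 6 q6 -0.19invalid input at $: expected a multiple of 7 numbers
```

```bash
python3 -m pendant '[0,0,0.001,0,0,0,-1,0,0,0.002,0,0,0,-1,0,0,0.002,0,0,0,-1]'
python3 -m pendant '[0,0,0,0,0,0,0, 0,0,0,0,0,0,0, 0,0,0,0,0,0,0, 0,0,0,0,0,0,0, 0,0,-0.08,0,0,0,0, 0,0,-0.18,0,0,0,0, 0,0,-0.28,0,0,0,0, 0,0,-0.34,0,0,0,0.4, 0,0,-0.34,0,0,0,0.4, 0,0,-0.34,0,0,0,0.4]'
python3 - <<'E'
from h import *
no=np.zeros((480,640),bool)
for k in("scene","side"):
    c=vision.camera(k); r=silhouettes("tongs",c); print(k,[(round(x["score"],2),[int(e) for e in x["extent"]]) for x in r[:2]])
    if r: p,l=fit("tongs",[(c,r[0]["region"],no)],z=.026,yaws=[1.816-np.pi]); print("tongs",k,p.round(4),round(l,3))
goto(.6275,.292,.2,1.816)
E
```

```text
time_s: 33.55
ee_pos: [0.4345, 0.3676, 0.0305]
eef_rot: [3.14, -0.001, 1.815]
force: [-2.7, -2.7, 8.9]
grip_width: 0.0318
grip_force: 35.0
time_s: 34.55
ee_pos: [0.434, 0.3672, 0.1988]
eef_rot: [3.141, -0.0, 1.814]
force: [-0.2, -0.2, 0.1]
grip_width: 0.0651
grip_force: 0.0
scene [(0.84, [421, 284, 539, 327]), (0.4, [433, 271, 521, 351])]
tongs scene [ 0.4349  0.3635 -1.3338] 0.203
side [(0.89, [207, 286, 269, 377])]
tongs side [ 0.4335  0.3656 -1.3345] 0.137
row [-0.239, 0.34, -0.0055, -0.0014, 0.0006, -0.001] rows>= 5 q6 0.19
```

```bash
python3 -m pendant '[-0.08,0.11,0,0,0,0.13,0.4, -0.16,0.226,-0.005,0,0,0.26,0.4, -0.239,0.34,-0.005,0,0,0.39,0.4,-0.239,0.34,-0.005,0,0,0.39,0.4,-0.239,0.34,-0.005,0,0,0.39,0.4,-0.239,0.34,-0.005,0,0,0.39,0.4,-0.239,0.34,-0.005,0,0,0.39,0.4,-0.239,0.34,-0.005,0,0,0.39,0.4]'
python3 w.py pics/w8.png spice_jar:0:0
python3 -c "
from h import *
goto(.6275,.292,.025,1.2)"
```

```text
time_s: 35.55
ee_pos: [0.6267, 0.2933, 0.2017]
eef_rot: [-3.141, -0.0, 1.204]
force: [0.5, 0.0, -0.6]
grip_width: 0.066
grip_force: 0.0
spice_jar [(0.8, [302.8, 193.9, 358.7, 255.4]), (0.23, [36.5, 127.5, 209.0, 302.6])]
[0.6289 0.292  0.0701] 0.047
35.65 [0.627  0.2932 0.202 ] [ 3.141 -0.     1.204]
row [-0.0019, 0.0016, 0.3541, 0.0002, -0.0002, 0.0024] rows>= 4 q6 0.81
```

View pics/w8.png

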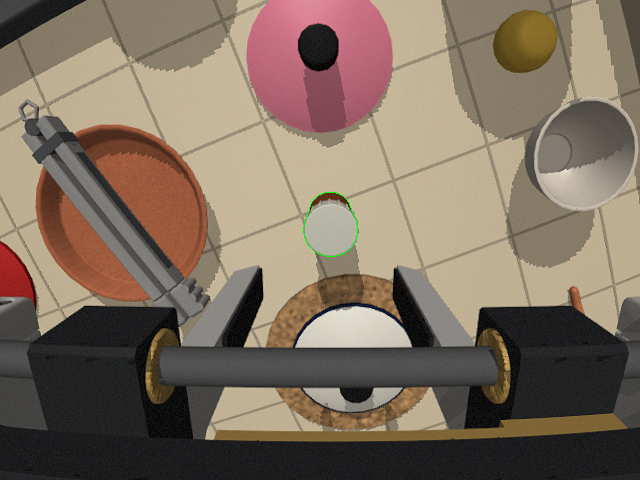

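The jar's cap is at (331,229), centred between the fingers. The tongs lie across the dish rim (40,130)-(195,300).

```bash
python3 -m pendant '[-0.001,0.001,0.08,0,0,0,0.4,-0.001,0.001,0.17,0,0,0,0.4,-0.001,0.001,0.26,0,0,0,0.4,-0.001,0.001,0.33,0,0,0,0.4,-0.001,0.001,0.354,0,0,0,0.4,-0.001,0.001,0.354,0,0,0,0.4,-0.001,0.001,0.354,0,0,0,-1,-0.001,0.001,0.354,0,0,0,-1,-0.001,0.001,0.354,0,0,0,-1,-0.001,0.001,0.354,0,0,0,-1,-0.001,0.001,0.354,0,0,0,-1]' 20
python3 -m pendant '[0,0,0,0,0,0,-1,0,0,0,0,0,0,-1,0,0,-0.04,0,0,0,-1,0,0,-0.12,0,0,0,-1,0,0,-0.21,0,0,0,-1,0,0,-0.29,0,0,0,-1,0,0,-0.34,0,0,0,-1,0,0,-0.35,0,0,0,-1,0,0,-0.35,0,0,0,-1]'
python3 -c "
from h import *
goto(.5101,-.158,.2,.247)"
```

```text
time_s: 36.75
ee_pos: [0.6289, 0.292, 0.0262]
eef_rot: [3.14, -0.002, 1.202]
force: [0.3, 0.1, 7.3]
grip_width: 0.0448
grip_force: 20.0
time_s: 37.65
ee_pos: [0.6281, 0.2917, 0.1995]
eef_rot: [3.141, -0.0, 1.202]
force: [-0.5, 0.3, -1.7]
grip_width: 0.0449
grip_force: 20.0
row [-0.9239, 0.1041, -0.0014, 0.0001, -0.0003, 0.6079] rows>= 10 q6 1.02
```

```bash
python3 -m pendant '[-0.02,0.002,0,0,0,0.01,-1,-0.07,0.008,0,0,0,0.05,-1,-0.15,0.017,0,0,0,0.1,-1,-0.23,0.026,0,0,0,0.15,-1,-0.32,0.036,0,0,0,0.21,-1,-0.41,0.046,0,0,0,0.27,-1,-0.5,0.056,0,0,0,0.33,-1,-0.59,0.066,0,0,0,0.39,-1,-0.68,0.077,0,0,0,0.45,-1,-0.77,0.087,0,0,0,0.51,-1,-0.85,0.096,0,0,0,0.56,-1,-0.9,0.101,0,0,0,0.59,-1]'
python3 -m pendant '[-0.015,-0.012,0,0,0,0.01,-1,-0.015,-0.012,0,0,0,0.018,-1,-0.015,-0.012,0,0,0,0.018,-1]'
python3 -c "
from h import *
c=vision.camera('wrist'); cv2.imwrite('pics/w9.png',c['pixels'][:,:,::-1])
goto(.5101,-.158,.077,.247)"
```

```text
time_s: 38.85
ee_pos: [0.5109, -0.1488, 0.1978]
eef_rot: [-3.14, 0.002, 0.269]
force: [0.3, 0.1, -0.7]
grip_width: 0.0445
grip_force: 20.0
time_s: 39.15
ee_pos: [0.5039, -0.1419, 0.1989]
eef_rot: [-3.141, 0.001, 0.247]
force: [0.3, -0.2, -0.7]
grip_width: 0.0446
grip_force: 20.0
row [0.0037, 0.0345, 0.2441, -0.0003, 0.0003, 0.0007] rows>= 3 q6 1.02
```

View pics/w9.png

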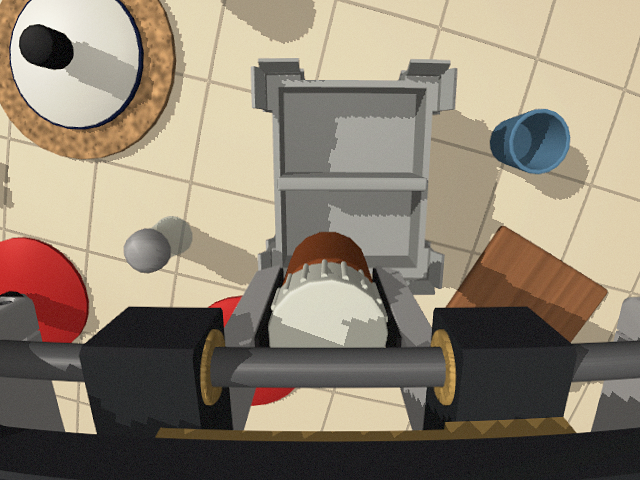

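The jar is upright in the grip, tray centre column is at 352, jar at 330, which matches the computed 17 mm shift. Moving over and lowering.

```bash
python3 -m pendant '[0.0037,0.0345,0,0,0,0,-1,0.0037,0.0345,0.02,0,0,0,-1,0.0037,0.0345,0.08,0,0,0,-1,0.0037,0.0345,0.13,0,0,0,-1,0.0037,0.0345,0.18,0,0,0,-1,0.0037,0.0345,0.22,0,0,0,-1,0.0037,0.0345,0.236,0,0,0,-1,0.0037,0.0345,0.242,0,0,0,-1,0.0037,0.0345,0.2441,0,0,0,-1,0.0037,0.0345,0.2441,0,0,0,-1]'
```

```text
time_s: 40.2
ee_pos: [0.5105, -0.159, 0.0781]
eef_rot: [3.141, -0.001, 0.247]
force: [0.4, 0.6, -2.4]
grip_width: 0.0444
grip_force: 20.0
```

```bash
python3 -m pendant '[0,0,0.001,0,0,0,-1,0,0,0.002,0,0,0,-1,0,0,0.002,0,0,0,-1]'
```

```text
time_s: 40.5
ee_pos: [0.5102, -0.1589, 0.0767]
eef_rot: [3.141, -0.0, 0.247]
force: [0.6, 0.7, -0.8]
grip_width: 0.0447
grip_force: 20.0
```

```bash
python3 -m pendant '[0,0,0.001,0,0,0,-1,0,0,0.002,0,0,0,-1,0,0,0.002,0,0,0,-1]'
python3 -m pendant '[0,0,0,0,0,0,0.2, 0,0,0,0,0,0,0.2, 0,0,0,0,0,0,0.2, 0,0,0,0,0,0,0.2, 0,0,-0.04,0,0,0,0.2, 0,0,-0.1,0,0,0,0.2, 0,0,-0.18,0,0,0,0.2, 0,0,-0.28,0,0,0,0.2, 0,0,-0.34,0,0,0,0.2, 0,0,-0.34,0,0,0,0.2]'
python3 -m pendant '[-0.1,0,0,0,0,0,0.2, -0.2,0,0,0,0,0,0.2, -0.25,0,0,0,0,0,0.2, -0.25,0,0,0,0,0,0.2, -0.25,0,0,0,0,0,0.2]'
python3 - <<'E'
from h import *
no=np.zeros((480,640),bool)
for k in("scene","side"):
    c=vision.camera(k); cv2.imwrite(f"pics/end_{k}.png",c["pixels"][:,:,::-1])
    for n,z,y in(("spice_jar",.05,0),("mortar",0,0),("coffee_cup",0,0),("tongs",.026,-1.326)):
        r=silhouettes(n,c)
        if r: p,l=fit(n,[(c,r[0]["region"],no)],z=z,yaws=[y]); print(k,n,p.round(4),round(l,3))
a=cv2.imread("pics/end_scene.png")[130:410,110:530]; b=cv2.imread("pics/end_side.png")[120:400,190:420]
cv2.imwrite("pics/end.png",cv2.resize(np.hstack([a,b]),(800,345)))
E
```

```text
time_s: 40.8
ee_pos: [0.5104, -0.1589, 0.0762]
eef_rot: [3.141, -0.001, 0.247]
force: [-2.0, 1.7, 7.1]
grip_width: 0.0444
grip_force: 20.0
time_s: 41.8
ee_pos: [0.5114, -0.1593, 0.2499]
eef_rot: [3.137, -0.006, 0.247]
force: [0.3, 0.2, 0.4]
grip_width: 0.0563
grip_force: 0.0
time_s: 42.3
ee_pos: [0.3889, -0.1894, 0.2451]
eef_rot: [-3.141, -0.0, 0.246]
force: [0.1, -0.7, 0.1]
grip_width: 0.0563
grip_force: 0.0
scene spice_jar [ 0.5072 -0.1599  0.1605] 0.244
scene mortar [ 0.6933  0.0148 -0.1696] 0.055
scene coffee_cup [ 0.6186 -0.2977 -0.2128] 0.058
side spice_jar [ 0.5532 -0.1068 -0.2488] 0.761
side mortar [ 0.6947  0.0142 -0.0437] 0.159
side coffee_cup [ 0.6176 -0.2994 -0.0077] 0.199
side tongs [ 0.4348  0.3607 -1.3165] 0.186
```

View pics/end.png

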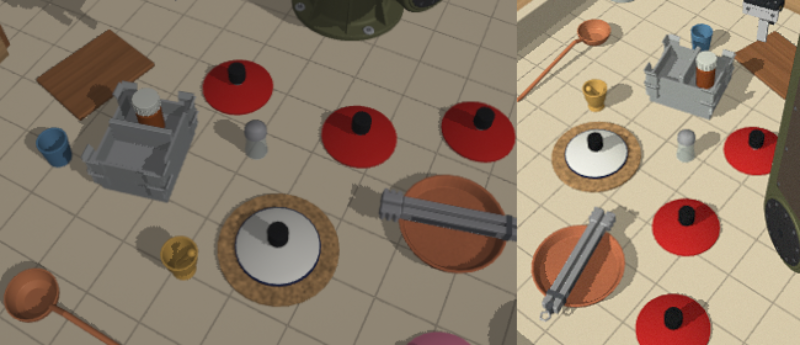

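The end pictures show:
- The jar stands upright in the stacked tray (148,108).
- The lid is centred on the mat (278,245).
- The tongs lie across the dish rim (450,212).
- The board is bare.
- The mortar and cup have not moved.

Handing in.

```bash
python3 -c "
from station import order
print(order.hand_in())"
```

```text
the job is handed in; nothing more can be done
None
```

I handed the job in at about 42 s of the 141 s allowed: the last pictures show the divided tray stacked inside the lugs with the jar upright in it, the lid knob-up centred on the mat, the tongs across the dish rim, the board bare, and the mortar and cup where they were; I saw no verdict.

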